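# Set and zero a strike-off blade

### The arm

A 6-joint arm with a two-finger parallel gripper is mounted at the origin on a cart in front of the work surface, level with it; the furniture and walls round the work are solid. World frame = base frame: x ahead of the robot, y to its left, z up, the work surface at z = 0. Lengths are in m, angles in degrees, forces in N, time in s.
With the tool pointing down it reaches from about 0.4 to 0.825 m from the base axis. Payload 7 kg.
Tool frame: the origin (TCP) lies at the very end of the fingers, on their centre line; the grasp point (between the pads) lies 19 mm behind it (r.hold_point_z is the distance from the TCP to the grasp point, in m); z points along the fingers, y is the direction in which the jaws open and shut (so a half turn about z gives the same grasp; the last joint's range is limited). The gripper opens to 88 mm and grips with 3 to 60 N. Pads are 19 mm wide; open, the fingers measure 130 mm over their backs; the gripper's body (78 mm by 193 mm) begins 47 mm behind the grasp point.
Start: joints at [-57.978, 20.546, 0.682, 0, -70.136, -16.507], TCP at [0.181, -0.65, 0.203] pointing down, gripper open.
Joint ranges: [-176.03, 176.03], [-82.01, 121.73], [-58.28, 71.71], [-173.87, 95.51], [-174.79, -0.11], [-173.66, 173.66]. Speed limits (degrees/s): [136.94, 136.94, 172.46, 180, 180, 180].

### API

Orientations are given as [roll, pitch, yaw] about the fixed x, y, z axes, in that order (R = Rz(yaw) Ry(pitch) Rx(roll)).
In Python, from plant import r gives the robot as it stands. The module is installed in compiled form; this text tells all that it offers.
- The arm moves only by the shell command python3 -m inch 'ROWS' [FORCE]. ROWS is text: rows parted by semicolons, each of 7 numbers parted by spaces: the shift along the tool's x, y, z in m, then the turn, a rotation vector about the tool's x, y, z in rad, then the opening, from 0 (shut) to 1 (fully open). In form: tx ty tz ax ay az jaw; .... A call has 1 to 20 rows; each row shifts and turns the commanded pose from where the row before left it, along the tool's axes as they then stand; what a row does not reach is not made up. A row lasts 1/12 s, in which the tool goes at most 41.7 mm and 7.16 degrees, less where a joint would pass 70% of its speed; a pose out of reach is approached as far as the arm can. A call with a gripper value outside its range is refused whole. The fingers move at their own pace and stop on an object; FORCE is the grip in N (left out, the last holds). Time passes only in rows, so rows that do not move let the fingers close. It gives the time, the measured TCP pose, the force and the opening at its end, in the units of the state.
- r.get_state(): the state, without advancing time (a new reading comes with each control period).
- r.capture(name): name is "scene" or "top"; returns the picture (420x560x3 uint8, red, green, blue); there is no depth.
- r.camera_params(name): a dict with "vfov" (degrees; the focal length in pixels is half the picture's height over the tangent of half this angle, whatever the lens; pixels are square), "cx", "cy" (the principal point, pixels), "R" (3x3) and "t" (3): a world point X has camera coordinates R X + t. Camera axes: x right, y down, z forward; pixel columns grow to the right and rows downward; lengths in m; the calibration is good to about 2 mm. A picture is of the moment at which its call begins. camera_params takes no time and is no camera call.
- r.close_job(): hands the job in, once; it reports no verdict.
Trained networks look in the newest picture that a camera, given by its name, has taken for a name from the list of things; names that differ only in an ending like _2 or _b are one class to them, and where a whole thing is asked for, a point or a joint stands for the part that bears it (a point fixed in the world has none). Each returns a list of dicts, best first, with "p" (0 to 1); they miss things now and then, are a little off and sometimes report something else, mostly with a low value. They report only what shows in the picture. A call takes as long as a camera call. They do not tell look-alikes from the thing itself.
- r.recognise(target, camera): "xy" ([column, row] in pixels, amid what is visible of it).
The state is a dict: "time_s": time; "joints": joint angles; "qd": joint speeds; "joint_torque": joint torques, N m; "tcp_pos": TCP position; "eef_rot": TCP orientation; "contact_force": force on the tool from outside, world axes, zero at the start; "moment": the same for the moment, N m; "gripper_width": finger opening in m.
Only numpy, scipy, OpenCV 4.12 (cv2) and the standard library are available. Lean on these libraries where they do the work, as an engineer would, in place of code of your own. Each camera call takes 0.05 s, during which the arm holds its last target.

### The job

The blade of the sand strike-off stand has to be set with the wooden gauge board that lies under it. Turn the crank clockwise until the spring blade has come down and just bears on the board, so that the board drags lightly without being squeezed hard; then turn the dial's bezel by its post until the yellow zero mark stands at the red pointer's tip. Last, draw the board out towards you until it is clear of the blade and leave it lying flat in front of it, with both settings kept and the stones, the brass dish and the fan brush left alone.

Things in the scene. Friction and masses are not known exactly. Their poses are not given: they have to be found in the camera images.
- stand: strike-off stand, fixed: grey bed (top at z 10 mm, x -140 to +60, y +-118 mm), grey cheeks at both sides, grey beam across (x -16 to +36, z 87 to 107 mm). Origin on the table under the blade's middle; x points away from the robot, y left along the blade, z up. Guides 5 mm high stand 5 mm either side of the board, x -18 to +38 mm only. Place and yaw vary
- board: loose wooden gauge board, 42 x 165 x 7 mm, 26 g, origin at the centre of its underside, long axis = its own y, which points against the stand's x (towards the robot). It lies flat on the bed under the blade; its near end sticks out free towards the robot, 115 mm and more in front of the blade
- blade_edge (a point): middle of the blade's lower brass edge, over the board. The blade (170 mm along the stand's y) is sprung in its clamp: it bears on the board with 0.5 N as it touches and 1 N more for each mm the screw goes on; the edge meanwhile stays on the board and drops by as much when the board is out. How far it stands out of the clamp varies by 4 mm
- blade: the spring blade itself, steel with a brass edge, 4 x 170 x 26 mm; its origin lies 31 mm below the middle of its edge, axes as the stand's
- crank (a joint): turn of the adjusting screw, rad, 0 to 3.1, grows clockwise seen from above; 1 rad lowers the blade by 6 mm. Stays where it is left (about 3 N at the pin to move it). The blade meets the board at a turn between 1.7 and 2.35; it starts at 0.7 to 1.1
- crank_pin (a point): centre of the top of the crank's upright black pin, 12 mm diameter, free height 36 mm (z 131 to 167 mm over the table; below it is the crank arm), 42 mm from the crank's axis
- crank_axis (a point): point on the upright axis of the crank, at the stand's left, 125 mm over the table
- pointer_tip (a point): tip of the red pointer on the white dial face at the stand's right, 27 mm from the dial's axis; geared to the crank, it turns clockwise by the same angle, and points straight ahead (stand's x) at a crank turn of 2.2
- bezel (a joint): turn of the black bezel ring (outer radius 39 mm, top 127 mm over the table) round the dial, rad, grows anticlockwise seen from above; at 0 the zero mark is at the stand's +x. Stays where it is left (about 1.2 N at the post). It starts at -1.5 to -0.9, so it must turn anticlockwise
- zero_mark (a point): inner end of the yellow zero mark on the bezel, 30 mm from the dial's axis
- bezel_post (a point): centre of the top of the bezel's upright black post, 12 mm diameter, 36 mm free height (z 127 to 163 mm over the table), 42 mm from the dial's axis, opposite the zero mark
- dial_axis (a point): point on the upright axis of dial, pointer and bezel, 125 mm over the table
- dish: bystander: round brass dish, 60 mm, 13 mm high, at the right
- fan_brush: bystander: fan brush with red handle, 135 x 52 x 14 mm, lying at the right
- stone_tall: bystander: tall grey stone, 46 x 69 x 114 mm, standing at the left
- stone_rough: bystander: rough grey stone, 59 x 91 x 85 mm, standing at the left
- stone_spur: bystander: low grey stone, 30 x 82 x 36 mm, standing at the left
Not all that is in view belongs to the job. What is shaped like the board but turquoise is not meant.

How it is judged (in metres and radians):
On the way, in this order (a step that is already met when the one before it is completed fails the run):
1. the crank is at rest with the blade bearing lightly on the board (contact force between blade and board between 0.3 and 4 N and velocity of joint crank between -0.05 and 0.05 rad/s), for 0.2 s.
2. the zero mark stands at the pointer's tip, the board still lightly held under the blade (horizontal distance between zero_mark and pointer_tip below 0.0065 m and contact force between blade and board between 0.3 and 4 N), for 0.2 s.
At the end, for the whole second after the job is handed in: blade edge 3.2 to 7.3 mm over the bed with the board out; zero mark's inner end within 6.5 mm of the pointer's tip; the board flat and at rest on bed or table, not under the blade, its centre 90 to 300 mm in front of the blade and within 150 mm sideways (z of blade_edge in the frame of stand between 0.0132 and 0.0173 m and horizontal distance between zero_mark and pointer_tip below 0.0065 m and x of board in the frame of stand between -0.3 and -0.09 m and height (world z) of board below 0.015 m and y of board in the frame of stand between -0.15 and 0.15 m and angle between board's own z axis and vertical below 0.12 rad and linear speed of board below 0.02 m/s and contact force between blade and board below 0.05 N); the robot touches nothing.
It fails at once if the board is squeezed by the blade with more than 7 N (contact force between blade and board above 7 N).
It fails at once if a stone, the dish or the fan brush is moved by more than 20 mm (distance of any of dish, fan_brush, stone_tall, stone_rough, stone_spur from where it was at the start of the episode above 0.02 m).
It also fails if it takes over 50 s, if anything falls off the work surface, if the arm or the gripper's body presses on something with over 40 N, if the wrist force passes 120 N, or if a joint passes its speed limit or range.

## Working session

There is one attempt and no reset: what is moved stays moved. The work goes in short steps, Python scripts to look and compute and a shell command to move; the robot and the scene stay as the last step left them, time stands still between calls to the robot, and variables do not carry over. Pictures are saved under pics/ and viewed, and the job is handed in when it is done.

```bash
mkdir -p pics; python3 - <<'E'
from plant import r
import cv2,json
s=r.get_state();print(s)
for c in("scene","top"):
    im=r.capture(c);cv2.imwrite(f"pics/{c}0.png",im[:,:,::-1])
    p=r.camera_params(c);print(c,p)
    for n in("crank_pin","crank_axis","pointer_tip","zero_mark","bezel_post","dial_axis","blade_edge","board","stand","stone_tall","dish","fan_brush","stone_rough","stone_spur"):
        print(n,[(d["xy"],round(d["p"],2)) for d in r.recognise(n,c)])
E
```

```text
{'time_s': 0.0, 'joints': array([-5.79773006e+01,  2.05904568e+01,  6.34600683e-01, -2.00169736e-02,
       -7.01338287e+01, -1.65082508e+01]), 'qd': array([ 0.00735724,  0.01119344, -0.03800674, -0.00342509, -0.00162185,
       -0.00533419]), 'joint_torque': array([-1.21117257e-03, -5.82717526e+01,  2.93045640e+01,  6.99696332e+00,
        6.82184284e-03, -1.43486518e-04]), 'tcp_pos': array([ 0.18040507, -0.64991764,  0.20174035]), 'eef_rot': array([ 1.79908665e+02, -7.44506329e-03, -1.64492362e+02]), 'contact_force': array([-1.14760351,  0.28292284, -0.35812814]), 'moment': array([0.01349345, 0.03113552, 0.05106416]), 'gripper_width': 0.08765921586124167}
scene {'vfov': 54.252632751598775, 'cx': 277.5766404498958, 'cy': 205.66303310426997, 'R': array([[-0.45312611, -0.89137463, -0.01131357],
       [-0.36644534,  0.19782017, -0.9091672 ],
       [ 0.81264663, -0.40782159, -0.41627756]]), 't': array([0.11839543, 0.31335422, 0.92234068])}
crank_pin [([175.0, 250.3], 0.61)]
crank_axis [([324.4, 217.6], 0.72)]
pointer_tip [([356.0, 204.9], 0.54)]
zero_mark []
bezel_post []
dial_axis [(
[... 399 characters left out ...]
60349, -0.99990054,  0.00801727],
       [-0.99121748, -0.01255826, -0.13164421],
       [ 0.1317318 , -0.00641933, -0.99126461]]), 't': array([-0.17516165,  0.5417678 ,  1.54944834])}
crank_pin [([276.6, 179.9], 0.44)]
crank_axis []
pointer_tip []
zero_mark [([311.2, 180.7], 0.53)]
bezel_post [([307.9, 175.9], 0.75)]
dial_axis [([301.4, 191.2], 0.59)]
blade_edge []
board [([296.1, 203.9], 0.91), ([237.6, 261.9], 0.9), ([173.0, 258.7], 0.66)]
stand [([302.8, 189.5], 0.74), ([318.2, 179.7], 0.3)]
stone_tall [([196.8, 199.3], 0.79), ([302.2, 189.7], 0.16)]
dish []
fan_brush [([357.7, 253.7], 0.63)]
stone_rough [([163.3, 210.9], 0.95)]
stone_spur [([165.7, 212.8], 0.74), ([207.8, 212.0], 0.46)]
```

```bash
python3 -c "
import cv2
for c in('scene','top'):
    i=cv2.imread(f'pics/{c}0.png');print(i.shape)
a=cv2.imread('pics/top0.png')
cv2.imwrite('pics/topc.png',cv2.resize(a[110:310,130:400],None,fx=2.9,fy=2.9,interpolation=cv2.INTER_CUBIC))
"
```

```text
(420, 560, 3)
(420, 560, 3)
```

View pics/scene0.png

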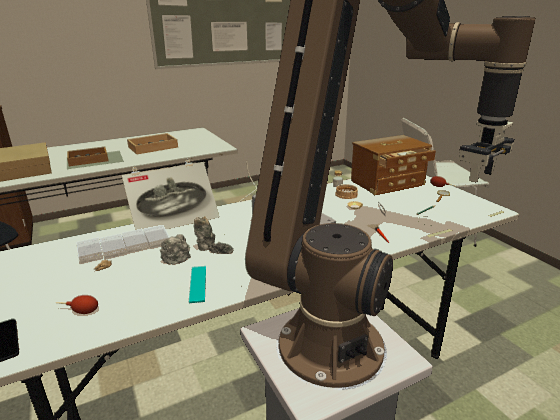

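View pics/top0.png

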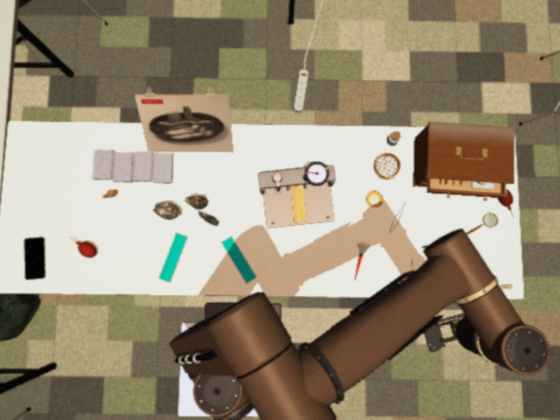

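View pics/topc.png

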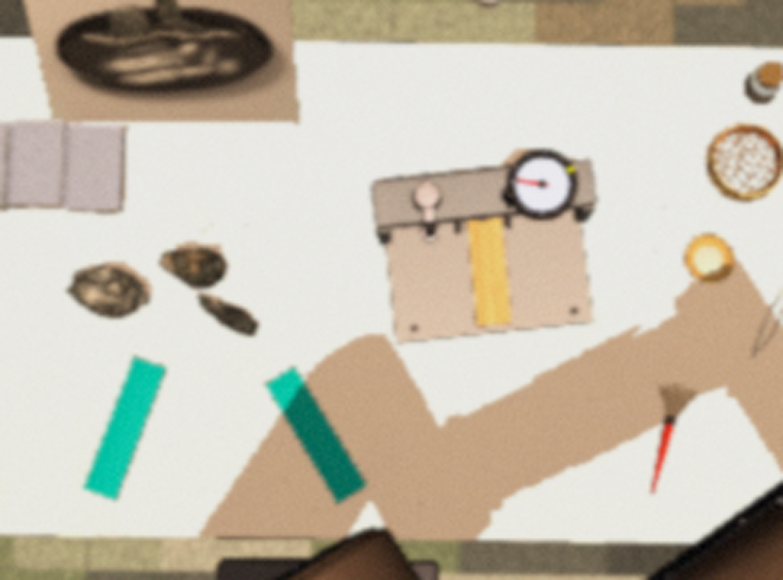

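The top view shows the stand with its crank at about (277,178) px, its dial at about (317,173), and the wooden board at about (299,203). The two turquoise boards at (173,259) and (238,262) are look-alikes. The only yellow wooden strip under the blade is the one at (299,203). I'll enlarge that area to check it.

```bash
cat > h.py <<'E'
import numpy as np, cv2
from plant import r
def f(c): return 210/np.tan(np.radians(r.camera_params(c)["vfov"]/2))
def bp(c,uv,z):
    p=r.camera_params(c);R=p["R"];t=p["t"]
    d=R.T@np.array([(uv[0]-p["cx"])/f(c),(uv[1]-p["cy"])/f(c),1]);o=-R.T@t
    return o+d*(z-o[2])/d[2]
def pj(c,X):
    p=r.camera_params(c);q=p["R"]@np.array(X)+p["t"];return np.array([p["cx"]+f(c)*q[0]/q[2],p["cy"]+f(c)*q[1]/q[2]])
E
python3 - <<'E'
from h import *
a=cv2.imread('pics/top0.png')
cv2.imwrite('pics/topd.png',cv2.resize(a[155:230,252:342],None,fx=8,fy=8,interpolation=cv2.INTER_NEAREST))
hsv=cv2.cvtColor(a,cv2.COLOR_BGR2HSV).astype(int);sub=hsv[155:230,252:342]
w=((sub[...,1]<40)&(sub[...,2]>200));w[:, :45]=0;w[35:]=0
ys,xs=np.nonzero(w);print("white",len(xs),xs.mean()+252,ys.mean()+155, xs.min()+252,xs.max()+252,ys.min()+155,ys.max()+155)
print("cam",-r.camera_params("scene")["R"].T@r.camera_params("scene")["t"])
E
```

```text
white 800 322.92625 167.3775 297 341 155 189
cam [-0.58106179  0.41969734  0.67018059]
```

View pics/topd.png

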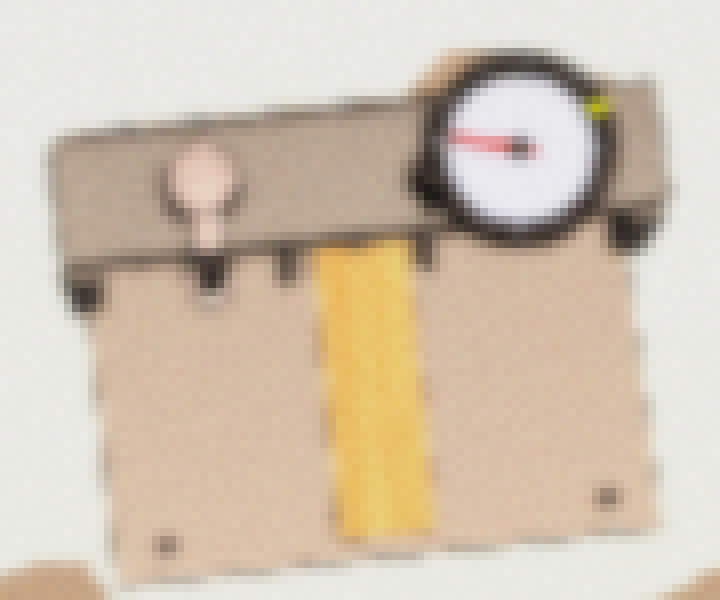

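Enlarged, the crop shows the dial hub at about (518,150), the pointer pointing left, the yellow mark at (598,107), the post at (430,185), the crank pin at (210,275) and the wooden board with its near end at (388,540). That confirms the wooden board. Next I compute the poses.

```bash
cat >> h.py <<'E'
def C(x,y): return (x/8-.5+252,y/8-.5+155)
E
python3 - <<'E'
from h import *
P={}
for n,x,y,z in [("dial",519,148,.127),("hub",518,150,.127),("crank",201,180,.128),("pin",210,270,.167),("ptip",448,138,.127),("zero",592,110,.127),("post",430,183,.163),("nl",120,587,.01),("nr",660,527,.01),("bn1",345,541,.017),("bn2",432,535,.017),("bf1",320,250,.017),("bf2",410,245,.017),("beamFL",50,140,.107),("beamFR",655,78,.107)]:
    P[n]=bp("top",C(x,y),z);print(n,P[n].round(4))
v=P["nl"]-P["nr"];print("yaw from bed",np.degrees(np.arctan2(-v[0],v[1])),np.linalg.norm(v))
v=P["crank"]-P["dial"];print("yaw from axes",np.degrees(np.arctan2(-v[0],v[1])),np.linalg.norm(v))
v=P["beamFL"]-P["beamFR"];print("beam",np.degrees(np.arctan2(-v[0],v[1])),np.linalg.norm(v))
for a in("bn","bf"):
  v=P[a+"1"]-P[a+"2"];print(a,np.degrees(np.arctan2(-v[0],v[1])),np.linalg.norm(v))
v=(P["bf1"]+P["bf2"]-P["bn1"]-P["bn2"])/2;print("board dir",np.degrees(np.arctan2(v[1],v[0])))
for a,c in(("ptip","dial"),("zero","dial"),("post","dial"),("pin","crank")):
  v=P[a]-P[c];print(a,np.degrees(np.arctan2(v[1],v[0])),np.linalg.norm(v[:2]))
print("topcam",-r.camera_params("top")["R"].T@r.camera_params("top")["t"])
E
```

```text
dial [ 0.6396 -0.2809  0.127 ]
hub [ 0.6388 -0.2805  0.127 ]
crank [ 0.6246 -0.1528  0.128 ]
pin [ 0.5813 -0.157   0.167 ]
ptip [ 0.6434 -0.2523  0.127 ]
zero [ 0.6557 -0.3104  0.127 ]
post [ 0.6178 -0.243   0.163 ]
nl [ 0.4701 -0.12    0.01  ]
nr [ 0.4987 -0.3515  0.01  ]
bn1 [ 0.4903 -0.2159  0.017 ]
bn2 [ 0.4934 -0.2531  0.017 ]
bf1 [ 0.6163 -0.2042  0.017 ]
bf2 [ 0.619 -0.243  0.017]
beamFL [ 0.6445 -0.0909  0.107 ]
beamFR [ 0.6737 -0.3383  0.107 ]
yaw from bed 7.063251847369901 0.23323811533403874
yaw from axes 6.6849615760967795 0.12896332448448264
beam 6.723834134879062 0.2491585827217087
bn 4.668466641252855 0.03728664433337468
bf 3.970301705297001 0.03893377003109802
board dir 4.966706609223358
ptip 82.58942552793675 0.028909420320496183
zero -61.4764629501329 0.033554630513439127
post 119.95762786167079 0.04380321836256512
pin -174.5692246150407 0.043521838036916914
topcam [ 0.33493058 -0.15839414  1.60863821]
```

```bash
python3 -m inch '0 0 -0.02 0 0 0 0.6; -0.0325 0.023 0 0 0 0 0.6; -0.0325 0.023 0 0 0 0 0.6; -0.0325 0.023 0 0 0 0 0.6; -0.0325 0.023 0 0 0 0 0.6; -0.0325 0.023 0 0 0 0 0.6; -0.0325 0.023 0 0 0 0 0.6; -0.0325 0.023 0 0 0 0 0.6; -0.0325 0.023 0 0 0 0 0.6; -0.0325 0.023 0 0 0 0 0.6; -0.0325 0.023 0 0 0 0 0.6; -0.0325 0.023 0 0 0 0 0.6; -0.0325 0.023 0 0 0 0 0.6; -0.0325 0.023 0 0 0 0 0.6; -0.0325 0.023 0 0 0 0 0.6; -0.0325 0.023 0 0 0 0 0.6; -0.0325 0.023 0 0 0 0 0.6; 0 0 0 0 0 0.088 0.6; 0 0 0 0 0 0.088 0.6; 0 0 0 0 0 0 0.6'
```

```text
time_s: 3.17
tcp_pos: [0.5835, -0.1558, 0.2224]
eef_rot: [180.0, -0.0, -174.7]
contact_force: [-1.0, 1.1, 0.2]
gripper_width: 0.0526
```

```bash
python3 - <<'E'
from h import *
im=r.capture("scene")[:,:,::-1];cv2.imwrite("pics/s1.png",cv2.resize(im[120:330,200:480],None,fx=2.8,fy=2.8,interpolation=cv2.INTER_CUBIC))
for n in("crank_pin","blade_edge","bezel_post","pointer_tip","zero_mark","board"):print(n,[(d["xy"],round(d["p"],2)) for d in r.recognise(n,"scene")])
E
```

```text
crank_pin [([318.6, 214.0], 0.63)]
blade_edge []
bezel_post []
pointer_tip []
zero_mark []
board [([196.6, 285.8], 0.82)]
```

View pics/s1.png

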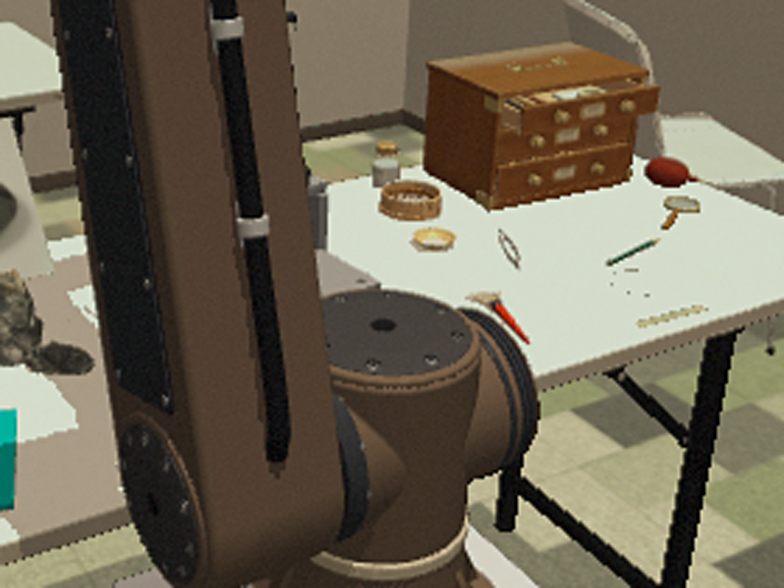

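The scene view shows nothing of use, because the arm hides the stand. I'll lower the gripper over the crank pin and grip it.

```bash
python3 -m inch '0 0 0.03 0 0 0 0.6; 0 0 0.03 0 0 0 0.6; 0 0 0.021 0 0 0 0.6; 0 0 0 0 0 0 0.4; 0 0 0 0 0 0 0.1; 0 0 0 0 0 0 0.05; 0 0 0 0 0 0 0.05; 0 0 0 0 0 0 0.05' 12
```

```text
time_s: 4.18
tcp_pos: [0.5842, -0.1568, 0.1434]
eef_rot: [-180.0, 0.2, -174.6]
contact_force: [0.4, -0.3, -0.7]
gripper_width: 0.0247
```

```bash
python3 -m inch '0 0 0 0 0 0 0.05; 0 0 0 0 0 0 0.05; 0 0 0 0 0 0 0.05; 0 0 0 0 0 0 0.05'
```

```text
time_s: 4.52
tcp_pos: [0.584, -0.1572, 0.1432]
eef_rot: [-179.9, 0.1, -174.5]
contact_force: [-1.1, -1.5, 6.5]
gripper_width: 0.0053
```

```bash
python3 - <<'E'
from h import *
im=r.capture("top")[:,:,::-1];cv2.imwrite("pics/t2.png",cv2.resize(im[155:230,252:342],None,fx=8,fy=8,interpolation=cv2.INTER_CUBIC))
print(r.get_state()["contact_force"],r.get_state()["gripper_width"])
print((pj("top",[.584,-.157,.143])-[251.5,154.5])*8)
E
```

```text
[-0.73993314 -1.02904081  5.44286745] 0.004861090032576032
[210.11006474 273.46765906]
```

View pics/t2.png

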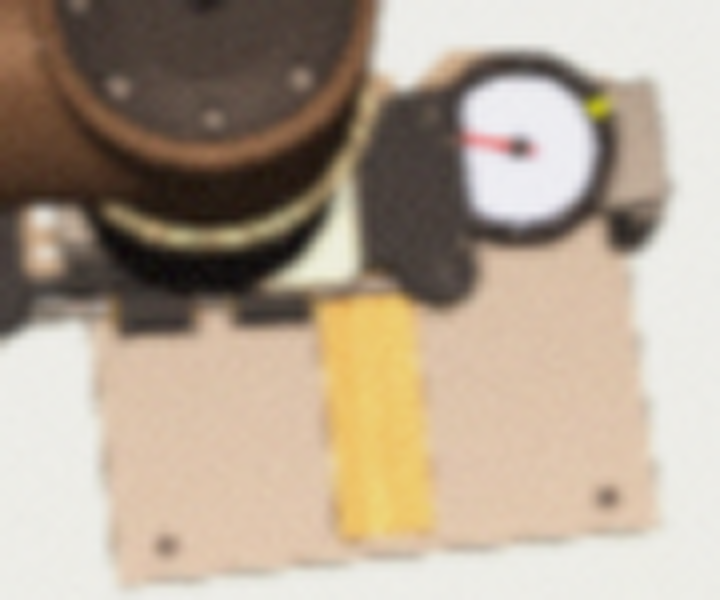

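```bash
python3 -m inch '0 0 0 0 0 0 0.6; 0 0 0 0 0 0 0.6; 0 0 0 0 0 0 0.6; 0 0 0 0 0 0 0.6'; python3 -m inch '0 0 -0.035 0 0 0 0.6; 0 0 -0.02 0 0 0 0.6; 0.04 0 0 0 0 0 0.6; 0.04 0 0 0 0 0 0.6; 0.04 0 0 0 0 0 0.6; 0 0 0 0 0 0 0.6'; python3 - <<'E'
from h import *
im=r.capture("top")[:,:,::-1];cv2.imwrite("pics/t3.png",cv2.resize(im[155:230,252:342],None,fx=8,fy=8,interpolation=cv2.INTER_CUBIC))
E
```

```text
time_s: 4.9
tcp_pos: [0.5839, -0.1563, 0.1426]
eef_rot: [180.0, 0.1, -174.5]
contact_force: [-0.0, -0.2, -0.4]
gripper_width: 0.0261
time_s: 5.4
tcp_pos: [0.457, -0.1682, 0.1966]
eef_rot: [179.9, -0.1, -174.7]
contact_force: [-1.0, 0.6, -1.2]
gripper_width: 0.0517
```

View pics/t3.png

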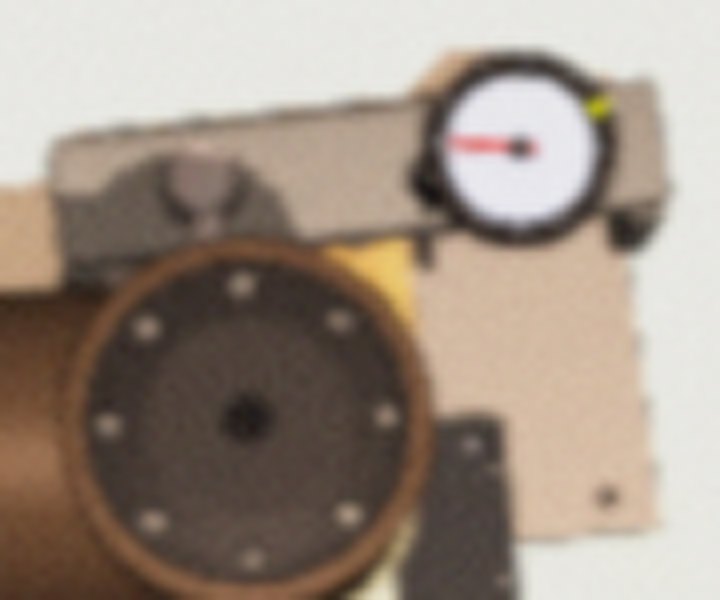

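```bash
python3 -m inch '0.02 -0.03 0 0 0 0 0.6; 0 -0.04 0 0 0 0 0.6; 0 -0.04 0 0 0 0 0.6; 0 -0.02 0 0 0 0 0.6; 0 0 0 0 0 0 0.6'; python3 - <<'E'
from h import *
im=r.capture("top")[:,:,::-1];cv2.imwrite("pics/t4.png",cv2.resize(im[155:230,252:342],None,fx=8,fy=8,interpolation=cv2.INTER_CUBIC))
for h in (.15,.2,.3,.35,.4,.45): print(h,(pj("top",[.457,-.1682,h])-[251.5,154.5])*8)
print([(d["xy"],d["p"]) for d in r.recognise("crank_pin","top")])
E
```

```text
time_s: 5.87
tcp_pos: [0.4567, -0.3028, 0.196]
eef_rot: [-180.0, -0.1, -174.7]
contact_force: [0.2, 0.4, -1.7]
gripper_width: 0.0526
0.15 [234.73145168 591.51418632]
0.2 [235.75110313 580.46442228]
0.3 [238.02128376 555.86291702]
0.35 [239.2899221  542.11493059]
0.4 [240.66212918 527.24458977]
0.45 [242.15112741 511.10860601]
[([163.3, 209.6], 0.39)]
```

View pics/t4.png

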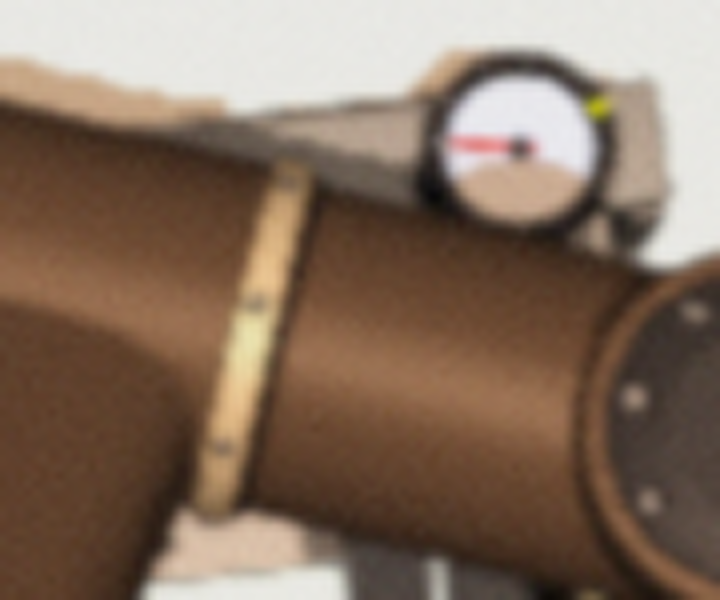

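```bash
python3 -m inch '0 0.04 0 0 0 0 0.6; 0 0.04 0 0 0 0 0.6; 0 0.04 0 0 0 0 0.6; 0 0.04 0 0 0 0 0.6; 0 0.04 0 0 0 0 0.6; 0 0.04 0 0 0 0 0.6; 0 0.04 0 0 0 0 0.6; 0 0.04 0 0 0 0 0.6; 0 0.04 0 0 0 0 0.6; 0 0 0 0 0 0 0.6'; python3 - <<'E'
from h import *
im=r.capture("top")[:,:,::-1];cv2.imwrite("pics/t5r.png",im);cv2.imwrite("pics/t5.png",cv2.resize(im[155:230,252:342],None,fx=8,fy=8,interpolation=cv2.INTER_CUBIC))
im=r.capture("scene")[:,:,::-1];cv2.imwrite("pics/s5.png",im);
for c in("top","scene"):
  for n in("crank_pin","crank_axis","bezel_post"): print(c,n,[(d["xy"],d["p"]) for d in r.recognise(n,c)])
E
```

```text
time_s: 6.8
tcp_pos: [0.4216, 0.0653, 0.1973]
eef_rot: [179.9, 0.1, -174.2]
contact_force: [-1.1, 0.2, 0.1]
gripper_width: 0.0528
top crank_pin [([275.2, 181.8], 0.43)]
top crank_axis [([288.5, 192.7], 0.95)]
top bezel_post [([310.8, 164.7], 0.48)]
scene crank_pin []
scene crank_axis [([263.6, 206.1], 0.76)]
scene bezel_post [([172.5, 247.4], 0.74)]
```

View pics/t5.png

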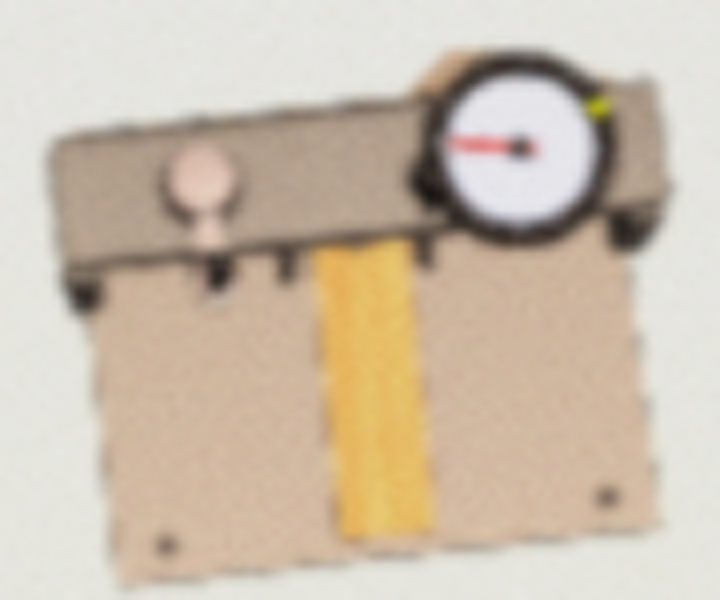

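View pics/s5.png

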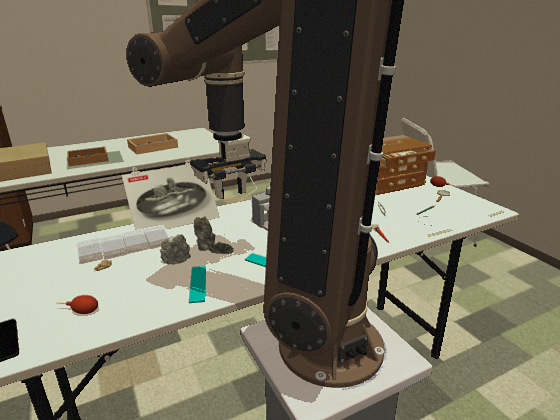

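```bash
python3 - <<'E'
from h import *
im=cv2.imread("pics/s5.png");cv2.imwrite("pics/s5c.png",cv2.resize(im[130:240,190:330],None,fx=5.5,fy=5.5,interpolation=cv2.INTER_CUBIC))
im=cv2.imread("pics/t5r.png");cv2.imwrite("pics/t5c.png",cv2.resize(im[165:200,265:325],None,fx=13,fy=13,interpolation=cv2.INTER_NEAREST))
print((pj("scene",[.5826,-.16,.167])-[190,130])*5.5,(pj("scene",[.4216,.0653,.1973])-[190,130])*5.5)
E
```

```text
[473.78892718 280.66898688] [222.16922881 401.32673495]
```

View pics/s5c.png

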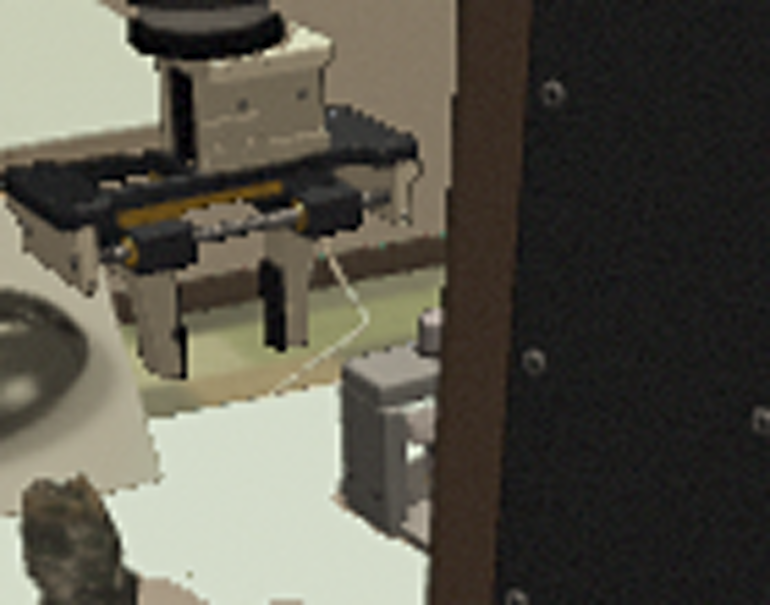

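View pics/t5c.png

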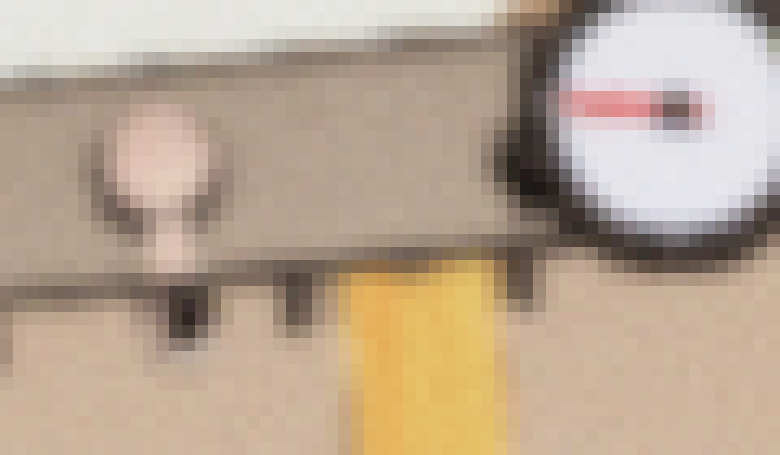

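```bash
python3 - <<'E'
from h import *
n=bp("top",C(65,265),.107);fl=bp("top",C(52,138),.107);print(n,fl)
for X in(n,fl): print((pj("scene",X)-[189.5,129.5])*5.5)
nl=bp("top",C(120,587),.01);print((pj("scene",nl)))
s=r.get_state();print(s["tcp_pos"],s["joints"].round(2))
im=cv2.imread("pics/t5r.png");cv2.imwrite("pics/t5d.png",cv2.resize(im[180:280,150:290],None,fx=5.5,fy=5.5,interpolation=cv2.INTER_CUBIC))
for h in(.197,.217): print((pj("top",[s["tcp_pos"][0],s["tcp_pos"][1],h])-[149.5,179.5])*5.5)
E
```

```text
[ 0.59284325 -0.09791126  0.107     ] [ 0.64537691 -0.09167572  0.107     ]
[381.04381221 385.8077404 ]
[337.94451613 358.51528961]
[281.30101334 238.5616029 ]
[0.42202502 0.05798111 0.1965884 ] [  34.58   -3.57  -29.22   -0.    -64.36 -119.27]
[309.41828934 320.65184469]
[303.8115164  318.29762035]
```

View pics/t5d.png

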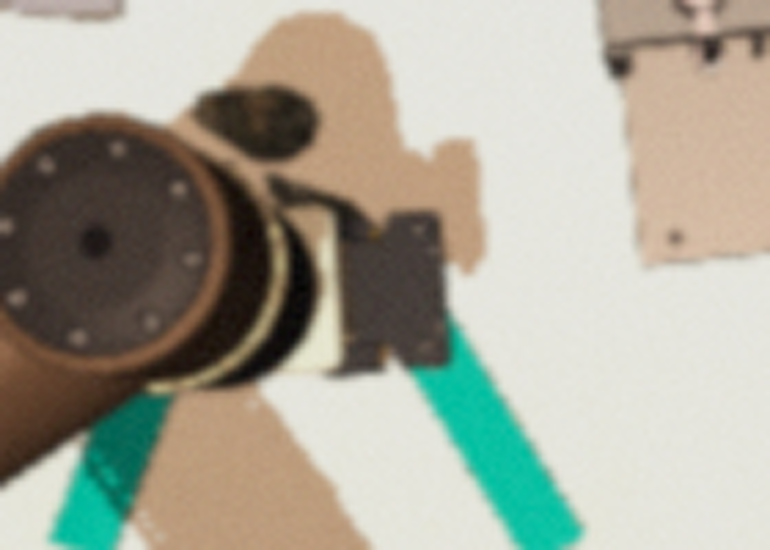

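```bash
python3 - <<'E'
from h import *
s=r.get_state();T=s["tcp_pos"];y=np.radians(s["eef_rot"][2])
tx=np.array([np.cos(y),np.sin(y),0]);ty=np.array([np.sin(y),-np.cos(y),0])
for h in(.066,.09,.11):
  print(h,[((pj("top",T+[0,0,h]-.0965*ty+a*tx)-[149.5,179.5])*5.5).round() for a in(-.039,.039)])
print(T,s["eef_rot"])
E
```

```text
0.066 [array([470., 224.]), array([480., 372.])]
0.09 [array([466., 219.]), array([476., 370.])]
0.11 [array([462., 215.]), array([472., 369.])]
[0.42202502 0.05798111 0.1965884 ] [-1.79994159e+02 -1.17159352e-02 -1.74686409e+02]
```

The cameras suggest the fingertips sit about 20 mm higher than I assumed, so they closed over the pin's top and nudged it back slightly. I'll go back over the pin and descend lower.

```bash
python3 -m inch '0 0 -0.02 0 0 0 0.6; -0.0176 -0.029 0 0 0 0 0.6; -0.0176 -0.029 0 0 0 0 0.6; -0.0176 -0.029 0 0 0 0 0.6; -0.0176 -0.029 0 0 0 0 0.6; -0.0176 -0.029 0 0 0 0 0.6; -0.0176 -0.029 0 0 0 0 0.6; -0.0176 -0.029 0 0 0 0 0.6; -0.0176 -0.029 0 0 0 0 0.6; 0 0 0 0 0 -0.07 0.6; 0 0 0 0 0 0 0.6; 0 0 0 0 0 0 0.6'
```

```text
time_s: 8.2
tcp_pos: [0.5835, -0.1598, 0.2159]
eef_rot: [180.0, -0.1, -170.8]
contact_force: [0.0, 0.1, 0.6]
gripper_width: 0.0525
```

```bash
python3 -m inch '0 0 0.03 0 0 0 0.6; 0 0 0.03 0 0 0 0.6; 0 0 0.027 0 0 0 0.6; 0 0 0 0 0 0 0.2; 0 0 0 0 0 0 0.2; 0 0 0 0 0 0 0.2; 0 0 0 0 0 0 0.2; 0 0 0 0 0 0 0.05; 0 0 0 0 0 0 0.05; 0 0 0 0 0 0 0.05; 0 0 0 0 0 0 0.05' 12
```

```text
time_s: 9.12
tcp_pos: [0.5847, -0.1591, 0.1309]
eef_rot: [-179.9, 0.1, -170.5]
contact_force: [-0.9, -1.8, 6.2]
gripper_width: 0.0111
```

```bash
python3 -m inch '0 0 0 0 0 0 0.05; 0 0 0 0 0 0 0.05'
```

```text
time_s: 9.28
tcp_pos: [0.5847, -0.1591, 0.1309]
eef_rot: [-179.9, 0.1, -170.6]
contact_force: [-0.8, -1.8, 6.5]
gripper_width: 0.0115
```

```bash
python3 -m inch '0 0 -0.002 0 0 0 0.05; -0.0002 0.0042 0 0 0 0.1 0.05; -0.0002 0.0042 0 0 0 0.1 0.05; -0.0002 0.0042 0 0 0 0.1 0.05; -0.0002 0.0042 0 0 0 0.1 0.05; 0 0 0 0 0 0 0.05; 0 0 0 0 0 0 0.05'
```

```text
time_s: 9.87
tcp_pos: [0.5865, -0.1417, 0.1313]
eef_rot: [180.0, 0.1, 166.5]
contact_force: [7.3, -2.7, -6.8]
gripper_width: 0.0111
```

```bash
python3 -m inch '-0.0012 0.0042 0 0 0 0.1 0.05; -0.0006 0.0042 0 0 0 0.1 0.05; -0.0004 0.0042 0 0 0 0.1 0.05; -0.0004 0.0042 0 0 0 0.1 0.05; 0 0 0 0 0 0 0.05; 0 0 0 0 0 0 0.05'
```

```text
time_s: 10.37
tcp_pos: [0.5946, -0.1278, 0.1312]
eef_rot: [180.0, 0.1, 143.6]
contact_force: [6.0, -6.1, -6.3]
gripper_width: 0.0114
```

```bash
python3 - <<'E'
from h import *
im=r.capture("top")[:,:,::-1];cv2.imwrite("pics/t6r.png",im);cv2.imwrite("pics/t6.png",cv2.resize(im[155:230,252:342],None,fx=8,fy=8,interpolation=cv2.INTER_CUBIC))
E
```

```text
(no output)
```

View pics/t6.png

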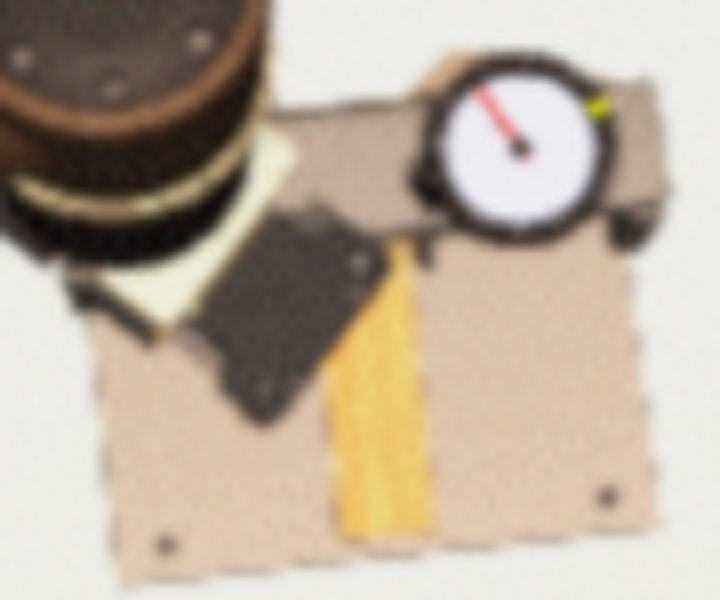

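```bash
cat >> h.py <<'E'
def crank(tip,hub,yaw=6.8):
    v=bp("top",C(*tip),.127)-bp("top",C(*hub),.127);return 2.2-(np.arctan2(v[1],v[0])-np.radians(yaw)),np.linalg.norm(v)
def pointer(fn):
    # fit the red line: direction from PCA of redness-weighted pixels around the dial
    im=cv2.imread(fn).astype(float);s=im[155:230,252:342]
    red=np.clip(s[...,2]-np.maximum(s[...,1],s[...,0])-25,0,None)
    yy,xx=np.mgrid[155:230,252:342]
    m=np.hypot(xx-316.4,yy-173.0)<9.5
    w=red*m;c=np.array([(w*xx).sum(),(w*yy).sum()])/w.sum()
    d=np.stack([xx-c[0],yy-c[1]],-1);M=np.einsum('ij,ijk,ijl->kl',w,d,d)
    e=np.linalg.eigh(M)[1][:,1]
    if e@(c-np.array([316.4,173.0]))<0:e=-e
    p=bp("top",c+5*e,.127)-bp("top",c-5*e,.127)
    return np.degrees(np.arctan2(p[1],p[0])),c
E
python3 - <<'E'
from h import *
print(crank((448,138),(519,149)),crank((450,144),(519,148)),crank((478,88),(520,148)))
for f_ in("top0","t5r","t6r"):
    a,c=pointer(f"pics/{f_}.png");print(f_,a,c,2.2-np.radians(a-6.8))
E
```

```text
(np.float64(0.8912838619987564), np.float64(0.02896592704711739)) (np.float64(0.7936030361145214), np.float64(0.02787980860586183)) (np.float64(1.7108079631250432), np.float64(0.029810994936910144))
top0 82.67320568483703 [312.35508637 172.37619962] 0.8757627467567148
t5r 87.68765042608403 [311.862969   172.58401305] 0.7882441758626395
t6r 35.672238942580165 [313.53231939 168.70532319] 1.6960843680294504
```

```bash
python3 -m inch '-0.002 0.0049 0 0 0 0.117 0.05; -0.0015 0.0049 0 0 0 0.117 0.05; -0.001 0.0049 0 0 0 0.117 0.05; 0 0 0 0 0 0 0.05; 0 0 0 0 0 0 0.05'; python3 - <<'E'
from h import *
im=r.capture("top")[:,:,::-1];cv2.imwrite("pics/t7r.png",im)
a,c=pointer("pics/t7r.png");print(a,c,2.2-np.radians(a-6.8))
E
```

```text
time_s: 10.83
tcp_pos: [0.6061, -0.1193, 0.1312]
eef_rot: [-180.0, -0.1, 123.7]
contact_force: [-3.1, -0.1, -0.3]
gripper_width: 0.0115
12.50025475721523 [315.3423913  168.23369565] 2.1005117862841245
```

```bash
python3 -m inch '0 0 0 0 0 0 0.7; 0 0 0 0 0 0 0.7; 0 0 0 0 0 0 0.7; 0 0 -0.03 0 0 0 0.7; 0 0 -0.03 0 0 0 0.7; 0 0 -0.03 0 0 -0.11 0.7; 0 0 0 0 0 -0.11 0.7; 0 0 0 0 0 -0.11 0.7; 0 0 0 0 0 -0.11 0.7; 0 0 0 0 0 -0.11 0.7; 0 0 0 0 0 -0.11 0.7; 0 0 0 0 0 -0.11 0.7; 0 0 0 0 0 -0.11 0.7; 0 0 0 0 0 -0.11 0.7; 0 0 0 0 0 -0.11 0.7; 0.0285 -0.0252 0 0 0 0 0.7; 0.0285 -0.0252 0 0 0 0 0.7; 0.0285 -0.0252 0 0 0 0 0.7; 0.0285 -0.0252 0 0 0 0 0.7; 0 0 0 0 0 0 0.7'; python3 - <<'E'
from h import *
im=r.capture("top")[:,:,::-1];cv2.imwrite("pics/t8r.png",im);cv2.imwrite("pics/t8.png",cv2.resize(im[155:230,252:342],None,fx=8,fy=8,interpolation=cv2.INTER_CUBIC))
a,c=pointer("pics/t8r.png");print(a,c,2.2-np.radians(a-6.8)); s=r.get_state();print(s["tcp_pos"],s["eef_rot"],s["contact_force"])
E
```

```text
time_s: 12.55
tcp_pos: [0.5013, -0.2359, 0.2224]
eef_rot: [-180.0, 0.0, -173.6]
contact_force: [-0.8, 1.3, -0.7]
gripper_width: 0.0612
90.76801241401837 [315. 164.] 0.7344817170199074
[ 0.50318635 -0.23472387  0.22252205] [-1.79971505e+02  8.35264642e-02 -1.73612501e+02] [0.3643829  0.20254203 0.13308736]
```

View pics/t8.png

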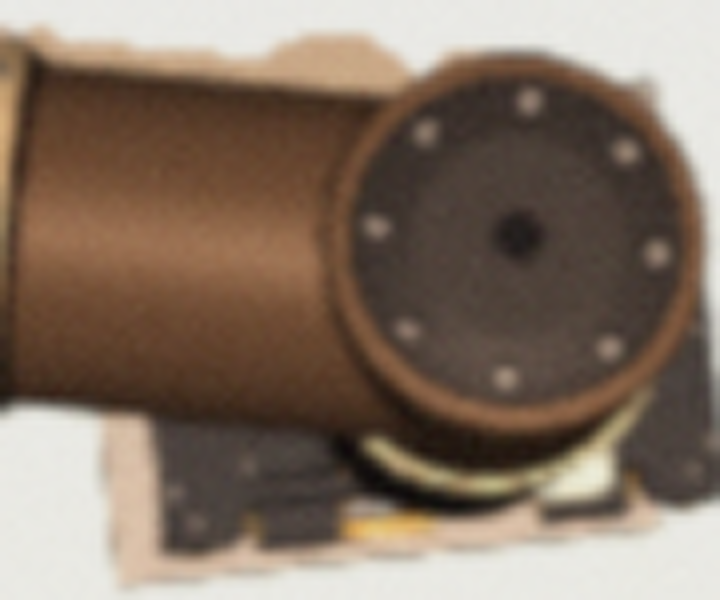

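```bash
python3 -m inch '0 0 0.04 0 0 0 0.7; 0 0 0.04 0 0 0 0.7; 0 0 0.04 0 0 0 0.7; 0 0 0.04 0 0 0 0.7; 0 0 0.02 0 0 0 0.7; 0 0 0.01 0 0 0 0.7; 0 0 0.005 0 0 0 0.7; 0 0 0.005 0 0 0 0.7; 0 0 0 0 0 0 0.7;0 0 0 0 0 0 0.7'; python3 - <<'E'
from h import *
im=r.capture("top")[:,:,::-1];cv2.imwrite("pics/t9r.png",im);cv2.imwrite("pics/t9.png",cv2.resize(im[155:230,252:342],None,fx=8,fy=8,interpolation=cv2.INTER_CUBIC))
im=r.capture("scene")[:,:,::-1];cv2.imwrite("pics/s9.png",im)
E
```

```text
time_s: 13.43
tcp_pos: [0.5061, -0.2327, 0.0229]
eef_rot: [-180.0, 0.1, -173.5]
contact_force: [0.5, 0.5, 0.4]
gripper_width: 0.0615
```

View pics/t9.png

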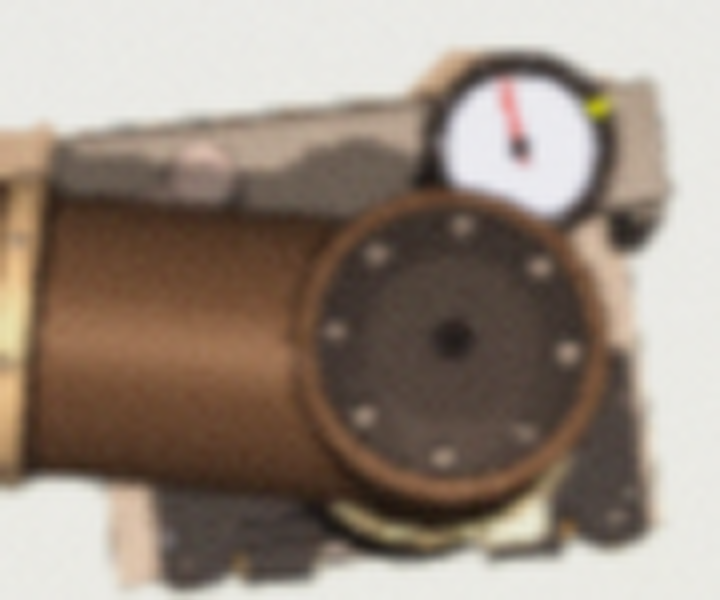

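View pics/s9.png

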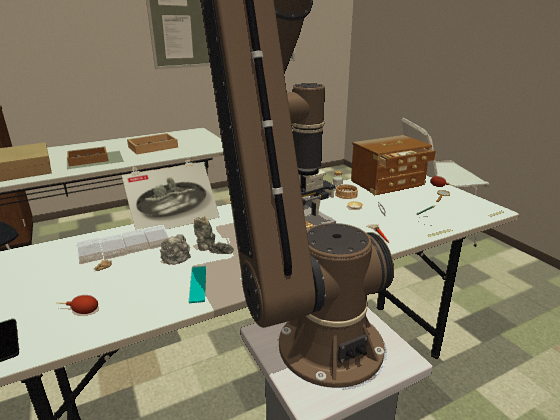

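```bash
python3 - <<'E'
from h import *
a,c=pointer("pics/t9r.png");print(2.2-np.radians(a-6.8))
E
python3 -m inch '0 0 0.004 0 0 0 0.7; 0 0 0.004 0 0 0 0.7; 0 0 0.003 0 0 0 0.7; 0 0 0 0 0 0 0.7'
```

```text
2.310175905263135
time_s: 13.87
tcp_pos: [0.5044, -0.2326, 0.01]
eef_rot: [180.0, -0.1, -173.5]
contact_force: [-0.3, 0.1, -0.1]
gripper_width: 0.0618
```

```bash
python3 - <<'E'
from h import *
print(crank((505,80),(520,148)),crank((507,85),(520,148)))
E
python3 -m inch '0 0 0.003 0 0 0 0.7; 0 0 0.003 0 0 0 0.7; 0 0 0 0 0 0 0.7;0 0 0 0 0 0 0.7'; python3 -m inch '0 0 0.003 0 0 0 0.7; 0 0 0.003 0 0 0 0.7; 0 0 0 0 0 0 0.7;0 0 0 0 0 0 0.7'
```

```text
(np.float64(2.103102179767107), np.float64(0.028579374542373793)) (np.float64(2.1165666798388703), np.float64(0.02640277735601733))
time_s: 14.2
tcp_pos: [0.5047, -0.2326, 0.0044]
eef_rot: [180.0, -0.0, -173.5]
contact_force: [-0.3, 0.2, -0.0]
gripper_width: 0.0611
time_s: 14.53
tcp_pos: [0.5047, -0.2327, -0.0016]
eef_rot: [180.0, -0.0, -173.5]
contact_force: [-0.2, 1.0, -0.7]
gripper_width: 0.0611
```

```bash
python3 -m inch '0 0 0.003 0 0 0 0.7; 0 0 0.002 0 0 0 0.7; 0 0 0 0 0 0 0.7;0 0 0 0 0 0 0.7'; python3 -m inch '0 0 0.003 0 0 0 0.7; 0 0 0 0 0 0 0.7;0 0 0 0 0 0 0.7'
```

```text
time_s: 14.87
tcp_pos: [0.5048, -0.2326, -0.0065]
eef_rot: [180.0, -0.0, -173.5]
contact_force: [-0.1, -0.0, -0.2]
gripper_width: 0.0611
time_s: 15.12
tcp_pos: [0.5047, -0.2327, -0.0095]
eef_rot: [180.0, -0.0, -173.5]
contact_force: [-0.2, 0.5, -0.0]
gripper_width: 0.0613
```

```bash
python3 -m inch '0 0 0.002 0 0 0 0.7; 0 0 0.001 0 0 0 0.7; 0 0 0 0 0 0 0.7'; python3 -m inch '0 0 0.002 0 0 0 0.7; 0 0 0 0 0 0 0.7;0 0 0 0 0 0 0.7'
```

```text
time_s: 15.37
tcp_pos: [0.5048, -0.2326, -0.0126]
eef_rot: [180.0, -0.0, -173.5]
contact_force: [0.2, -0.4, -0.3]
gripper_width: 0.0616
time_s: 15.62
tcp_pos: [0.5051, -0.2327, -0.0136]
eef_rot: [-180.0, 0.0, -173.5]
contact_force: [-2.6, 1.6, 9.3]
gripper_width: 0.0612
```

The fingertips touch the bed at TCP z = -0.0136, so the real tips end about 24 mm short of the reported TCP. I'll back off 1.5 mm and grip the board.

```bash
python3 -m inch '0 0 -0.0025 0 0 0 0.6; 0 0 0 0 0 0 0.4; 0 0 0 0 0 0 0.4; 0 0 0 0 0 0 0.4; 0 0 0 0 0 0 0.4' 12; python3 - <<'E'
from h import *
F=[]
for i in range(6):
    r.capture("top");F.append(r.get_state()["contact_force"])
s=r.get_state();print(np.mean(F,0),np.std(F,0),s["gripper_width"],s["tcp_pos"])
E
```

```text
time_s: 16.03
tcp_pos: [0.5049, -0.2327, -0.0119]
eef_rot: [-180.0, -0.0, -173.5]
contact_force: [0.6, -0.2, 1.7]
gripper_width: 0.0411
[-0.34976351 -0.75563016  0.87888463] [0.38556451 0.51027123 0.91347752] 0.04149479183094293 [ 0.50492235 -0.23273404 -0.01190067]
```

```bash
for i in 1 2 3; do python3 -m inch '0.001 0 0 0 0 0 0.4; 0.001 0 0 0 0 0 0.4' | grep -E "contact|tcp"; done; python3 - <<'E'
from h import *
F=[]
for i in range(6):
    r.capture("top");F.append(r.get_state()["contact_force"])
s=r.get_state();print(np.mean(F,0),np.std(F,0),s["gripper_width"],s["tcp_pos"])
E
```

```text
tcp_pos: [0.5033, -0.2328, -0.0119]
contact_force: [1.2, 0.3, -1.0]
tcp_pos: [0.501, -0.233, -0.0118]
contact_force: [0.5, -0.7, -0.6]
tcp_pos: [0.4989, -0.2333, -0.0118]
contact_force: [1.1, -0.3, -0.7]
[0.08450341 0.35894248 0.13233693] [0.52686497 0.49455062 0.34025634] 0.04136600224235636 [ 0.4986847  -0.2333342  -0.01192203]
```

```bash
for i in 1 2 3 4 5 6 7; do python3 -m inch '-0.001 0 0 0 0 0 0.4' | grep -E "contact"; done; echo; for i in 1 2 3 4 5 6; do python3 -m inch '0.001 0 0 0 0 0 0.4' | grep -E "contact"; done
```

```text
contact_force: [-3.2, -0.4, 3.1]
contact_force: [-2.6, 0.8, 3.3]
contact_force: [-2.4, -0.2, 1.8]
contact_force: [-1.7, -0.1, 2.1]
contact_force: [-1.3, -0.0, 1.2]
contact_force: [-2.2, -0.1, 1.2]
contact_force: [-2.0, 0.9, 0.8]

contact_force: [1.9, -0.8, -1.2]
contact_force: [1.1, 0.1, -0.7]
contact_force: [0.5, 0.6, 0.2]
contact_force: [0.6, 1.0, -0.2]
contact_force: [0.9, 1.0, -0.9]
contact_force: [1.7, 0.6, -0.8]
```

The board drags with about 1.6 N of friction, pulling and pushing alike, so the blade bears lightly on it at a crank turn of about 2.10. Next is the bezel post.

```bash
python3 -m inch '0 0 0 0 0 0 0.7; 0 0 0 0 0 0 0.7; 0 0 0 0 0 0 0.7; 0 0 -0.04 0 0 0 0.6; 0 0 -0.04 0 0 0 0.6; 0 0 -0.04 0 0 0 0.6; 0 0 -0.04 0 0 0 0.6; 0 0 -0.04 0 0 0 0.6; -0.0296 -0.006 0 0 0 0 0.6; -0.0296 -0.006 0 0 0 0 0.6; -0.0296 -0.006 0 0 0 0 0.6; -0.0296 -0.006 0 0 0 0 0.6; 0 0 0 0 0 0.117 0.6; 0 0 0 0 0 0.117 0.6; 0 0 0 0 0 0.117 0.6; 0 0 0 0 0 0.117 0.6; 0 0 0 0 0 0.117 0.6; 0 0 0 0 0 0.117 0.6; 0 0 0 0 0 0.117 0.6; 0 0 0 0 0 0.117 0.6'; python3 -m inch '0 0 0 0 0 0.117 0.6; 0 0 0 0 0 0.117 0.6; 0 0 0 0 0 0 0.6; 0 0 0 0 0 0 0.6'
```

```text
time_s: 19.88
tcp_pos: [0.62, -0.2436, 0.1878]
eef_rot: [-180.0, -0.0, 132.6]
contact_force: [0.2, -0.9, -0.2]
gripper_width: 0.0523
time_s: 20.22
tcp_pos: [0.6201, -0.2436, 0.188]
eef_rot: [-180.0, -0.0, 119.7]
contact_force: [0.4, 0.9, 0.2]
gripper_width: 0.0526
```

```bash
python3 -m inch '0 0 0.035 0 0 0 0.6; 0 0 0.034 0 0 0 0.6; 0 0 0 0 0 0 0.05; 0 0 0 0 0 0 0.05; 0 0 0 0 0 0 0.05; 0 0 0 0 0 0 0.05; 0 0 0 0 0 0 0.05; 0 0 0 0 0 0 0.05; 0 0 0 0 0 0 0.05' 12;  python3 - <<'E'
from h import *
im=r.capture("top")[:,:,::-1];cv2.imwrite("pics/t10r.png",im);cv2.imwrite("pics/t10.png",cv2.resize(im[155:230,252:342],None,fx=8,fy=8,interpolation=cv2.INTER_CUBIC))
E
```

```text
time_s: 20.97
tcp_pos: [0.6207, -0.2438, 0.1203]
eef_rot: [179.9, 0.1, 119.5]
contact_force: [-1.0, 0.3, 1.6]
gripper_width: 0.0114
```

View pics/t10.png

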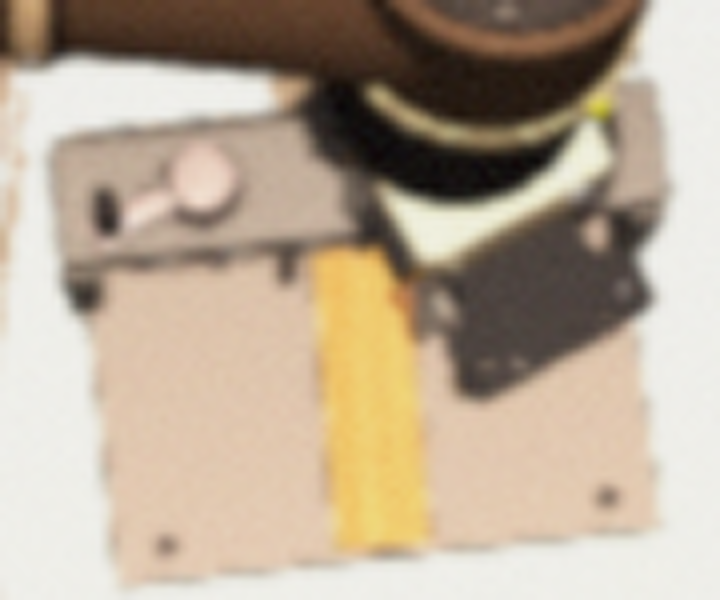

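```bash
python3 -m inch '-0.0003 -0.0049 0 0 0 -0.116 0.05; -0.0003 -0.0049 0 0 0 -0.116 0.05; -0.0003 -0.0049 0 0 0 -0.116 0.05; -0.0003 -0.0049 0 0 0 -0.116 0.05; 0 0 0 0 0 0 0.05'; python3 - <<'E'
from h import *
p=bp("top",C(105,205),.167)-np.array([.6246,-.1528,0]);a=np.degrees(np.arctan2(p[1],p[0]));print(a,np.hypot(p[0],p[1]), .876+np.radians(185.4-a))
E
```

```text
time_s: 21.43
tcp_pos: [0.6047, -0.2569, 0.1203]
eef_rot: [-180.0, -0.1, 146.5]
contact_force: [-5.9, 4.2, 7.8]
gripper_width: 0.0114
115.86184669230657 0.04139026998235984 2.089669730975836
```

```bash
python3 -m inch '0.001 -0.0049 0 0 0 -0.116 0.05; 0.0003 -0.0049 0 0 0 -0.116 0.05; 0 -0.0049 0 0 0 -0.116 0.05; 0 -0.0049 0 0 0 -0.116 0.05; 0 0 0 0 0 0 0.05; 0 0 0 0 0 0 0.05';  python3 - <<'E'
from h import *
im=r.capture("top")[:,:,::-1];cv2.imwrite("pics/t11r.png",im);cv2.imwrite("pics/t11.png",cv2.resize(im[155:230,252:342],None,fx=8,fy=8,interpolation=cv2.INTER_CUBIC))
print(r.get_state()["tcp_pos"])
E
```

```text
time_s: 21.93
tcp_pos: [0.5966, -0.2748, 0.1203]
eef_rot: [-179.9, -0.0, 172.6]
contact_force: [-3.4, -2.0, 5.2]
gripper_width: 0.0114
[ 0.59655538 -0.27474351  0.12025461]
```

View pics/t11.png

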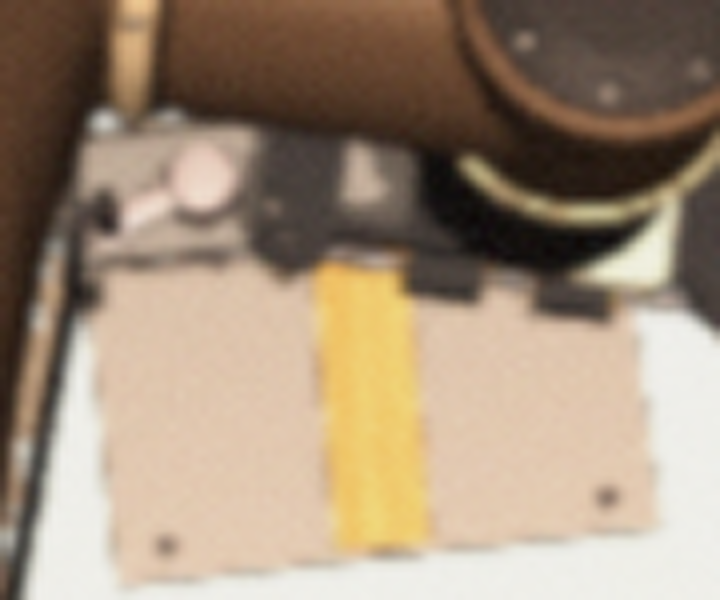

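```bash
python3 -m inch '0.0005 -0.005 0 0 0 -0.118 0.05; 0 -0.005 0 0 0 -0.118 0.05; 0 -0.005 0 0 0 -0.118 0.05; 0 0 0 0 0 0 0.05; 0 0 0 0 0 0 0.05'; python3 -m inch '0 0 0 0 0 0 0.5; 0 0 0 0 0 0 0.5; 0 0 0 0 0 0 0.5; 0 0 -0.03 0 0 0 0.5; 0 0 -0.04 0 0 0 0.5; 0.03 0 0 0 0 0 0.5; 0.04 0 0 0 0 0 0.5; 0.04 0 0 0 0 0 0.5; 0 0 0 0 0 0 0.7; 0 0 0 0 0 0 0.7';  python3 - <<'E'
from h import *
im=r.capture("top")[:,:,::-1];cv2.imwrite("pics/t12r.png",im);cv2.imwrite("pics/t12.png",cv2.resize(im[155:230,252:342],None,fx=8,fy=8,interpolation=cv2.INTER_CUBIC))
E
```

```text
time_s: 22.4
tcp_pos: [0.5961, -0.2899, 0.1203]
eef_rot: [-179.9, -0.0, -167.1]
contact_force: [-3.7, -1.9, 5.4]
gripper_width: 0.0115
time_s: 23.23
tcp_pos: [0.4878, -0.3137, 0.19]
eef_rot: [-180.0, 0.1, -167.2]
contact_force: [0.9, -0.3, 0.3]
gripper_width: 0.0522
```

View pics/t12.png

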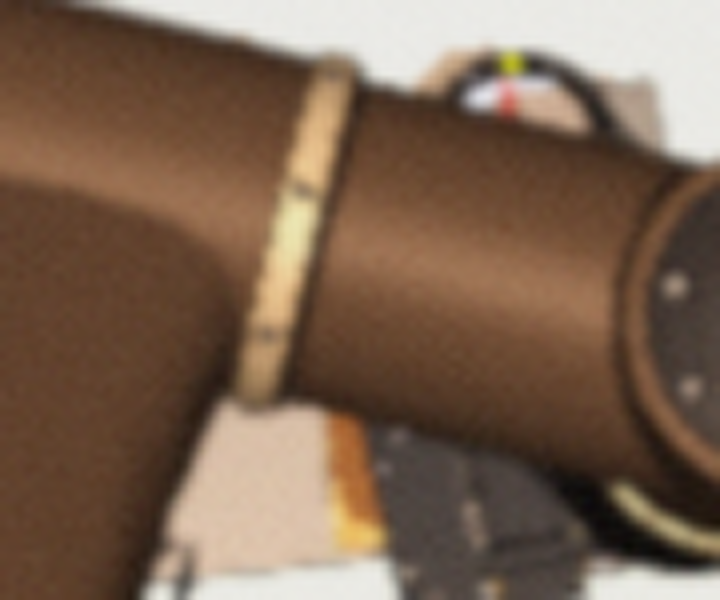

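```bash
python3 - <<'E'
from h import *
im=cv2.imread("pics/t12r.png")
cv2.imwrite("pics/t12c.png",cv2.resize(im[155:178,300:336],None,fx=20,fy=20,interpolation=cv2.INTER_NEAREST))
s=im.astype(float)
yel=np.clip(np.minimum(s[...,1],s[...,2])-s[...,0]-60,0,None);yy,xx=np.mgrid[0:420,0:560]
m=(np.hypot(xx-316.4,yy-173)<14)&(yy<168);w=yel*m;z=((w*xx).sum()/w.sum(),(w*yy).sum()/w.sum());print("yellow",z)
red=np.clip(s[...,2]-np.maximum(s[...,1],s[...,0])-60,0,None)
m=(xx>308)&(xx<322)&(yy>160)&(yy<169);w=red*m;q=((w*xx).sum()/w.sum(),(w*yy).sum()/w.sum());print("red",q)
D=np.array([.6390,-.2807])
for u in(z,q):
  v=bp("top",u,.127)[:2]-D;print(np.degrees(np.arctan2(v[1],v[0])),np.hypot(*v))
E
```

```text
yellow (np.float64(315.48319327731093), np.float64(162.49579831932772))
red (np.float64(315.125), np.float64(167.30555555555554))
4.414576986454251 0.0353189519794836
11.260887324005344 0.019699839892408543
```

View pics/t12c.png

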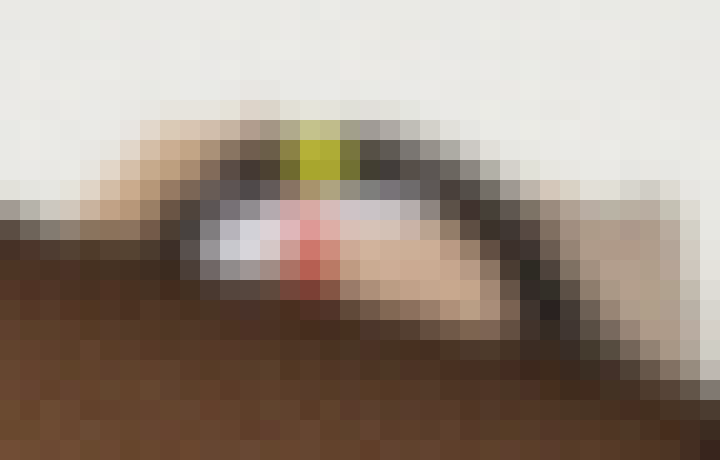

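```bash
python3 -m inch '0 0.037 0 0 0 0 0.5; 0 0.037 0 0 0 0 0.5; 0 0.037 0 0 0 0 0.5; 0 0.037 0 0 0 0 0.5; 0 0 0 0 0 0 0.5; 0 0 0 0 0 0 0.5';  python3 - <<'E'
from h import *
im=r.capture("top")[:,:,::-1];cv2.imwrite("pics/t13r.png",im);cv2.imwrite("pics/t13.png",cv2.resize(im[155:230,252:342],None,fx=8,fy=8,interpolation=cv2.INTER_CUBIC))
a,c=pointer("pics/t13r.png");print("ptr",a,2.2-np.radians(a-6.8))
s=im.astype(float);yy,xx=np.mgrid[0:420,0:560]
yel=np.clip(np.minimum(s[...,1],s[...,2])-s[...,0]-60,0,None)
m=(np.hypot(xx-316.4,yy-173)<14)&(yy<168);w=yel*m;z=((w*xx).sum()/w.sum(),(w*yy).sum()/w.sum());print("yellow",z)
v=bp("top",z,.127)[:2]-np.array([.6390,-.2807]);print(np.degrees(np.arctan2(v[1],v[0])),np.hypot(*v))
print(r.get_state()["tcp_pos"])
E
```

```text
time_s: 23.78
tcp_pos: [0.4572, -0.1671, 0.1896]
eef_rot: [-180.0, 0.1, -166.8]
contact_force: [1.2, -0.4, 0.5]
gripper_width: 0.0439
ptr 12.798729964279552 2.0953024111852803
yellow (np.float64(315.4621848739496), np.float64(162.47899159663865))
4.517789573493085 0.03537873819249715
[ 0.45730565 -0.16806007  0.18943225]
```

View pics/t13.png

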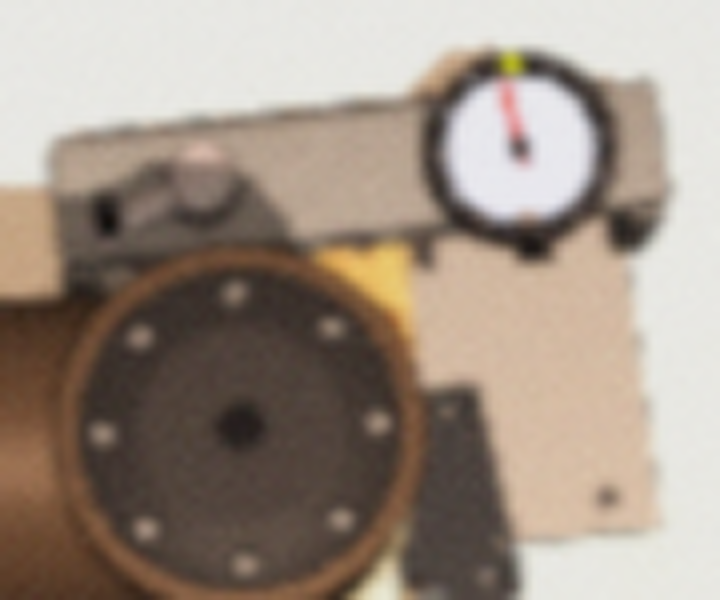

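The zero mark stands at 4.5° and the pointer at 12.8°, about 5 mm apart. That is inside the tolerance but tight, so I'll nudge the post on by about 0.13 rad.

```bash
python3 -m inch '-0.022 -0.0291 0 0 0 0 0.5; -0.022 -0.0291 0 0 0 0 0.5; -0.022 -0.0291 0 0 0 0 0.5; -0.022 -0.0291 0 0 0 0 0.5; -0.022 -0.0291 0 0 0 0 0.5; 0 0 0 0 0 0 0.5; 0 0 0.02 0 0 0 0.5; 0 0 0.03 0 0 0 0.5; 0 0 0.02 0 0 0 0.5; 0 0 0 0 0 0 0.05; 0 0 0 0 0 0 0.05; 0 0 0 0 0 0 0.05; 0 0 0 0 0 0 0.05; 0 0 0 0 0 0 0.05; 0 0 0 0 0 0 0.05'
```

```text
time_s: 25.08
tcp_pos: [0.5969, -0.2869, 0.1209]
eef_rot: [-179.9, 0.1, -167.0]
contact_force: [0.5, -1.4, 3.3]
gripper_width: 0.0114
```

```bash
python3 -m inch '0 -0.0028 0 0 0 -0.06 0.05; 0 -0.0028 0 0 0 -0.06 0.05; 0 0 0 0 0 0 0.05; 0 0 0 0 0 0 0.05'; python3 -m inch '0 0 0 0 0 0 0.5; 0 0 0 0 0 0 0.5; 0 0 0 0 0 0 0.5; 0 0 -0.03 0 0 0 0.5; 0 0 -0.04 0 0 0 0.5; 0.022 0.0291 0 0 0 0 0.5; 0.022 0.0291 0 0 0 0 0.5; 0.022 0.0291 0 0 0 0 0.5; 0.022 0.0291 0 0 0 0 0.5; 0.022 0.0291 0 0 0 0 0.5; 0 0 0 0 0 0 0.6; 0 0 0 0 0 0 0.6';  python3 - <<'E'
from h import *
im=r.capture("top")[:,:,::-1];cv2.imwrite("pics/t14r.png",im);cv2.imwrite("pics/t14.png",cv2.resize(im[155:230,252:342],None,fx=8,fy=8,interpolation=cv2.INTER_CUBIC))
a,c=pointer("pics/t14r.png");print("ptr",a,2.2-np.radians(a-6.8))
s=im.astype(float);yy,xx=np.mgrid[0:420,0:560]
yel=np.clip(np.minimum(s[...,1],s[...,2])-s[...,0]-60,0,None)
m=(np.hypot(xx-316.4,yy-173)<14)&(yy<168);w=yel*m;z=((w*xx).sum()/w.sum(),(w*yy).sum()/w.sum());print("yellow",z)
v=bp("top",z,.127)[:2]-np.array([.6390,-.2807]);print(np.degrees(np.arctan2(v[1],v[0])),np.hypot(*v))
E
```

```text
time_s: 25.42
tcp_pos: [0.5976, -0.2923, 0.1208]
eef_rot: [-179.9, 0.1, -160.2]
contact_force: [-2.9, -0.2, 5.1]
gripper_width: 0.0112
time_s: 26.42
tcp_pos: [0.4435, -0.1914, 0.1901]
eef_rot: [-180.0, 0.1, -160.1]
contact_force: [0.2, -0.4, 0.1]
gripper_width: 0.0505
ptr 12.861743005042692 2.09420262615227
yellow (np.float64(314.78059071729956), np.float64(162.49789029535864))
8.080034624940053 0.03552940149917623
```

View pics/t14.png

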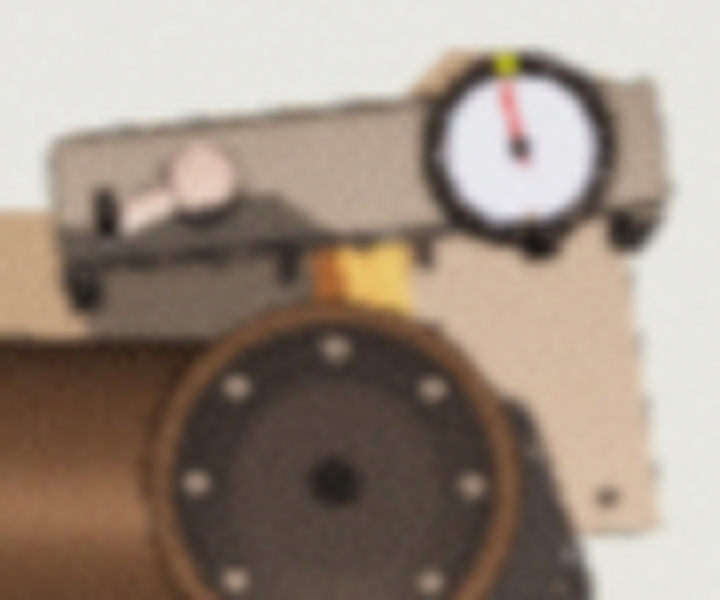

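```bash
python3 -m inch '0 0 0 0 0 0.117 0.7; 0 0 0 0 0 0.117 0.7; -0.0247 -0.024 0 0 0 0 0.7; -0.0247 -0.024 0 0 0 0 0.7; 0 0 0.03 0 0 0 0.7; 0 0 0.03 0 0 0 0.7; 0 0 0 0 0 0 0.7; 0 0 0 0 0 0 0.7'
```

```text
time_s: 27.13
tcp_pos: [0.4983, -0.2349, 0.1277]
eef_rot: [180.0, -0.3, -173.6]
contact_force: [0.3, -0.7, 1.3]
gripper_width: 0.0615
```

```bash
python3 -m inch '0 0 0.04 0 0 0 0.7; 0 0 0.04 0 0 0 0.7; 0 0 0.03 0 0 0 0.7; 0 0 0.015 0 0 0 0.7; 0 0 0.01 0 0 0 0.7; 0 0 0.003 0 0 0 0.7; 0 0 0 0 0 0 0.7; 0 0 0 0 0 0 0.7'
```

```text
time_s: 27.8
tcp_pos: [0.5005, -0.2347, -0.0072]
eef_rot: [-180.0, 0.1, -173.6]
contact_force: [-0.2, 0.4, 0.7]
gripper_width: 0.0617
```

```bash
python3 -m inch '0 0 0.0045 0 0 0 0.7; 0 0 0 0 0 0 0.4; 0 0 0 0 0 0 0.4; 0 0 0 0 0 0 0.4; 0 0 0 0 0 0 0.4; 0 0 0 0 0 0 0.4' 15; python3 -m inch '0.004 0 0 0 0 0 0.4; 0.008 0 0 0 0 0 0.4; 0.008 0 0 0 0 0 0.4; 0.008 0 0 0 0 0 0.4; 0.008 0 0 0 0 0 0.4; 0.008 0 0 0 0 0 0.4; 0.008 0 0 0 0 0 0.4; 0.004 0 0 0 0 0 0.4; 0 0 0 0 0 0 0.4; 0 0 0 0 0 0 0.4'
```

```text
time_s: 28.3
tcp_pos: [0.4991, -0.2344, -0.013]
eef_rot: [-180.0, 0.0, -173.6]
contact_force: [-0.8, 1.3, 2.5]
gripper_width: 0.0411
time_s: 29.13
tcp_pos: [0.442, -0.2407, -0.0135]
eef_rot: [180.0, -0.1, -173.6]
contact_force: [-1.0, 1.1, 2.5]
gripper_width: 0.0411
```

```bash
python3 -m inch '0 0 0 0 0 0 0.7; 0 0 0 0 0 0 0.7; 0 0 0 0 0 0 0.7; 0 0 -0.03 0 0 0 0.7; 0 0 -0.04 0 0 0 0.7; 0 0 -0.04 0 0 0 0.7; 0 0 -0.04 0 0 0 0.7; 0 0 -0.04 0 0 0 0.7; 0 0.04 0 0 0 0 0.7; 0 0.04 0 0 0 0 0.7; 0 0.04 0 0 0 0 0.7; 0 0.04 0 0 0 0 0.7; 0 0.04 0 0 0 0 0.7; 0 0.04 0 0 0 0 0.7; 0 0.04 0 0 0 0 0.7; 0 0 0 0 0 0 0.7; 0 0 0 0 0 0 0.7; 0 0 0 0 0 0 0.7';  python3 - <<'E'
from h import *
im=r.capture("top")[:,:,::-1];cv2.imwrite("pics/t15r.png",im);cv2.imwrite("pics/t15.png",cv2.resize(im[155:250,252:342],None,fx=6.3,fy=6.3,interpolation=cv2.INTER_CUBIC))
a,c=pointer("pics/t15r.png");print("ptr",a,2.2-np.radians(a-6.8))
s=im.astype(float);yy,xx=np.mgrid[0:420,0:560]
yel=np.clip(np.minimum(s[...,1],s[...,2])-s[...,0]-60,0,None)
m=(np.hypot(xx-316.4,yy-173)<14)&(yy<168);w=yel*m;z=((w*xx).sum()/w.sum(),(w*yy).sum()/w.sum())
v=bp("top",z,.127)[:2]-np.array([.6390,-.2807]);print(np.degrees(np.arctan2(v[1],v[0])))
hsv=cv2.cvtColor(im,cv2.COLOR_BGR2HSV).astype(int)
m=(hsv[...,0]>12)&(hsv[...,0]<30)&(hsv[...,1]>110)&(xx>280)&(xx<315)&(yy>180)
n,l,st,ce=cv2.connectedComponentsWithStats(m.astype(np.uint8))
for i in range(1,n):
  if st[i,4]>60:
    p=bp("top",ce[i],.017)[:2]-np.array([.6234,-.2192]);c,s_=np.cos(np.radians(6.8)),np.sin(np.radians(6.8))
    print(st[i],"stand xy",p[0]*c+p[1]*s_,-p[0]*s_+p[1]*c)
E
```

```text
time_s: 30.63
tcp_pos: [0.4119, 0.038, 0.1766]
eef_rot: [-180.0, -0.0, -173.5]
contact_force: [-0.4, 0.1, -0.6]
gripper_width: 0.0614
ptr 13.032985241932227 2.0912138853000677
8.354086027411622
[292 192  15  48 535] stand xy -0.10888538577573494 0.0006345359372681488
```

View pics/t15.png

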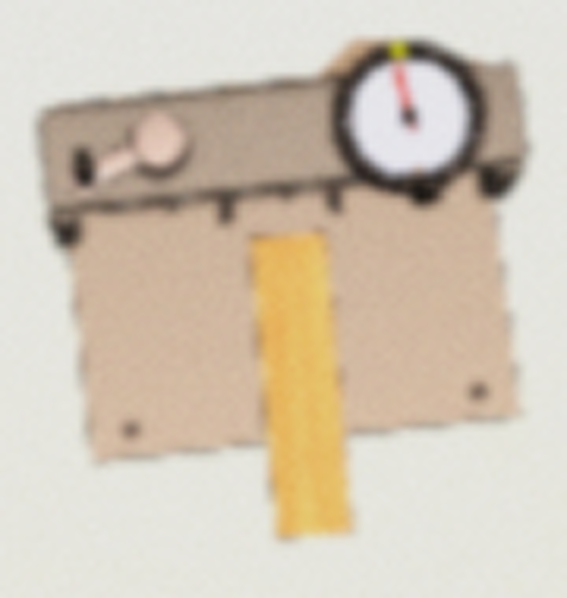

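The picture shows the board fully out, with both ends visible and its centre about 109 mm in front of the blade. The zero mark is still over the pointer tip and the crank hasn't moved. I'm handing in.

```bash
python3 -c "
from plant import r
r.close_job();print(r.get_state()['time_s'])"
```

```text
the job is handed in; nothing more can be done
the job is handed in; nothing more can be done
```

I set the blade and the dial, drew the board out, and handed the job in at about 31 s. No verdict came back.

**What I did**
- **Crank:** turned clockwise to about 2.09 rad, read from the pointer.
- **Blade contact:** shown by a drag test only. The board resisted with about 1.6 N pulled and pushed, far more than its own weight would give. I could not measure the blade force or the blade's height directly.
- **Bezel:** turned by its post until the zero mark stood at the pointer, then nudged once more because the first setting left about 5 mm between them.
- **Board:** drawn straight out along the guides.

**Last checks, in the top view**
- **Zero mark:** about 8° against the pointer's 13°, which leaves an estimated 4 mm between them. The limit is 6.5 mm.
- **Crank:** 2.09 rad, unchanged after the board was out.
- **Board:** its centre is 109 mm in front of the blade and 1 mm off to the side. It appears to lie flat on the bed, and the whole board is visible, clear of the beam.
- **Gripper:** open, and clear of everything.
- **Stones, dish and brush:** I kept away from them, but did not measure their positions again at the end.

**What disagreed or failed**
- The real fingertips end about 24 mm short of the reported tool point. Because of this my first grip on the crank pin missed and knocked it back by about 0.09 rad. I corrected the depth for every grip after that.
- The arm position put the bezel about 7° further round than the camera showed. I went by the camera.

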